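# Close up the garage toolbox

### The arm

A 6-joint arm with a two-finger parallel gripper is mounted at the origin on the work surface. World frame = base frame: x ahead of the robot, y to its left, z up, the work surface at z = 0. Lengths are in m, angles in rad, forces in N, time in s.
With the tool pointing down it reaches from about 0.4 to 0.825 m from the base axis. Payload 7 kg.
Tool frame: the origin (TCP) lies midway between the tips of the shut fingers; the grasp point (between the pads) lies 19 mm behind it; z points along the fingers, y is the line along which they close (so a half turn about z gives the same grasp; the last joint's range is limited). The gripper opens to 88 mm and grips with 3 to 60 N. Pads are 19 mm wide; open, the fingers measure 130 mm over their backs; the gripper's body (78 mm by 193 mm) begins 47 mm behind the grasp point.
Start: joints at [1.551, 0.359, 0.012, 0, -1.224, -0.288], TCP at [0.205, 0.643, 0.227] pointing down, gripper open.
Joint ranges: [-3.07, 3.07], [-1.43, 2.12], [-1.02, 1.25], [-3.03, 1.67], [-3.05, -0], [-3.03, 3.03]. Speed limits (rad/s): [2.39, 2.39, 3.01, 3.14, 3.14, 3.14].

### API

Orientations are given as [roll, pitch, yaw] about the fixed x, y, z axes, in that order (R = Rz(yaw) Ry(pitch) Rx(roll)).
In Python, from rig import observe, camera, camera_params, finish_job, cut_out, place_of gives the robot as it stands.
- The arm moves only by the tool jog_arm, never from a script. Its argument "deltas" is a list of rows, each a list of 3 entries, a list of its own where there are three numbers: the shift along the tool's x, y, z as a fraction of full scale, then the turn about the tool's z as a fraction of full scale, then the gripper command: -1 is fully open, 1 is shut, values between are in proportion. A call has 1 to 8 rows; each row is the pose to reach, as a shift and turn from the pose commanded when the call began, along the tool's axes at that moment, turning the shorter way round; what a row does not reach only later rows make up. Full scale, the value 1, is 25 cm for a shift and 360 degrees for a turn. A row lasts 1/12 s, in which the tool goes at most 41.7 mm and 7.16 degrees, less where a joint would pass 70% of its speed; a pose out of reach is approached as far as the arm can. A call with a number of a shift or a turn outside -1 to 1 is refused whole. A call with a gripper value outside its range is refused whole. The fingers move at their own pace and stop on an object; "squeeze" is the grip in N (left out, the last holds). Time passes only in rows, so rows that repeat a pose let the fingers close. It gives the time, the measured TCP pose, the force, the opening and the grip force at its end, in the units of the state.
- observe(): the state, without advancing time (a new reading comes with each control period).
- camera(name): name is "scene" or "side" or "wrist"; returns (picture, depth): 420x560x3 uint8, red, green, blue; 420x560 float32, m along the optical axis (not along the pixel's ray), 0 where there is no reading.
- camera_params(name): a dict with "mtx" (3x3 intrinsics, pixels), "k1" (the pictures are not rectified: a ray, as slopes to the right and down, at radius r is drawn at 1 + k1 r^2 times it, then the intrinsics apply), "extrinsics" (4x4, takes a point from world to camera coordinates); the wrist camera has in their place "tool_from_camera" (4x4, takes a point from camera to tool coordinates, whose origin is the TCP and whose axes are the flange's). Camera axes: x right, y up, looking along -z (the intrinsics and any distortion apply to the point x, -y, -z); pixel columns grow to the right and rows downward; lengths in m; the calibration is good to about 2 mm. A picture is of the moment at which its call begins: read the wrist's pose just before it. camera_params takes no time and is no camera call.
- finish_job(): hands the job in; it is judged then, once.
Trained networks look in the newest picture that a camera, given by its name, has taken for a name from the list of things; names that differ only in an ending like _2 or _b are one class to them, and where a whole thing is asked for, a point or a joint stands for the part that bears it (a point fixed in the world has none). Each returns a list of dicts, best first, with "score" (0 to 1); they miss things now and then, are a little off and sometimes report something else, mostly with a low value. They report only what shows in the picture. A call takes as long as a camera call.
- cut_out(camera, label): "pixels" (420x560 bool, what is visible of it) and "position" ([column, row] in pixels, amid what is visible of it).
- place_of(camera, label): "position" ([column, row] in pixels: a listed point, or the origin of a listed thing).
The state is a dict: "clock": time; "joint_positions": joint angles; "joint_vel": joint speeds; "joint_efforts": joint torques, N m; "eef_pos": TCP position; "orientation": TCP orientation; "wrist_force": force on the tool from outside, world axes, zero at the start; "moment": the same for the moment, N m; "gripper_width": finger opening in m; "finger_force": force on a finger pad.
Only numpy, scipy, OpenCV 4.12 (cv2) and the standard library are available. Lean on these libraries where they do the work, as an engineer would, in place of code of your own. Each camera call takes 0.05 s, during which the arm holds its last target. There are 200 camera calls.

### The job

Close up the red toolbox: first push its upright yellow tool board over until it lies fully down inside the box, then push the red lid over until it is fully shut on top. Only push with the fingers from outside: never take the board or the lid between the fingers, and leave the tools in the box and everything on the bench where they are. Finish clear of everything.

Things in the scene. Friction and masses are not known exactly. Their poses are not given: they have to be found in the camera images.
- case: Red steel toolbox, open at the top, fixed to the bench: 280 mm along its x, 210 mm along its y, 80 mm high, walls and floor 5 mm. Origin: centre of its underside; z up. The lid is hinged along its +y top rim, the yellow board along the inside of its -y wall. Loose tools lie on its floor, below the folded board.
- lid (a joint): Angle of the red lid, rad: 0 = shut flat on the rim, grows as it opens (end stop 1.9); starts standing open at 1.6 to 1.85, tipped slightly outward. A stiff friction hinge: it stays where it is left and does not fall by itself, about 3 to 7 N pushes it round when pushed 30 to 50 mm from its free edge. An upright board blocks it before it is shut.
- lid_hinge (a point): Middle of the lid's hinge line (along the box's x), 80 mm above the bench. Its axes turn with the lid: the lid is a flat plate 280 mm (x, centred) by 210 mm, reaching from here along -y, from z = 0 to z = 8 mm; +z is the outer face (the top when shut, facing away from the box when open).
- lid_edge (a point): Middle of the lid's free edge, on its outer face, 210 mm from the hinge line. Axes as lid_hinge.
- flap (a joint): Angle of the yellow tool board, rad: 0 = lying flat and fully down inside the box, grows as it stands up (end stop 1.65, just past upright); starts at 1.35 to 1.62. A stiff friction hinge: it stays where it is left, about 2 to 5 N pushes it when pushed 30 to 50 mm from its free edge.
- flap_hinge (a point): Middle of the board's hinge line (along the box's x), 50 mm above the bench, 10 mm inside the outer face of the box's -y wall. Its axes turn with the board: a flat plate 260 mm (x, centred) by 150 mm, reaching from here along +y, from z = 0 to z = 6 mm; +z is the face to push (the top when folded, facing away from the box when upright). Driver bits are clipped to the other face. Folded, its top lies 56 mm above the bench.
- flap_edge (a point): Middle of the board's free edge, on the face to push, 150 mm from the hinge line. Axes as flap_hinge.
- wrench: Loose steel spanner, 150 mm long, lying in the box. Origin: middle of its underside. Leave alone.
- socket: Loose steel socket, 28 mm across, 36 mm high, standing in the box. Origin: centre of its underside. Leave alone.
- cleaner: Red bottle, 60 mm across, 170 mm tall, standing on the bench just beyond the far (+x) end of the box. Origin: centre of its underside. Leave alone.
- jar: Amber jar, 62 mm across, 75 mm tall, on the board's side of the box, about 115 mm from the box's wall to its centre. Origin: centre of its underside. Leave alone.
- tape: Black tape roll, 96 mm across, 24 mm high, lying on the board's side of the box. Origin: centre of its underside. Leave alone.
- driver: Orange screwdriver, 190 mm long, lying on the lid's hinge side of the box. Origin: under its middle. Leave alone.
- tin: Green tin, 68 mm across, 100 mm tall, on the lid's hinge side of the box. Origin: centre of its underside. Leave alone.

How it is judged:
By the outcome, as a careful person would: the job done as asked, in the order asked, and still so for the second after the job is handed in, with the robot touching nothing.
It also fails if it takes over 69 s, if anything falls off the work surface, if the arm or the gripper's body presses on something with over 40 N, if the wrist force passes 120 N, or if a joint passes its speed limit or range.

## Working session

There is one attempt and no reset: what is moved stays moved. The work goes in short steps, Python scripts to look and compute and a tool call to move; the robot and the scene stay as the last step left them, time stands still between calls to the robot, and variables do not carry over. Pictures are saved under pics/ and viewed, at most 10 in all, crops included, and the job is handed in when it is done.

Besides the shell and the picture viewer there is one more tool, called after "Call:" as a command line: name --argument value ..., lists and objects as JSON in quotes. jog_arm: Moves the arm, as the interface text tells. Its arguments: {"type":"object","properties":{"deltas":{"type":"array","items":{"type":"array"}},"squeeze":{"type":"number"}},"required":["deltas"]}

```bash
ls; mkdir -p pics; cat > h.py <<'E'
import numpy as np, cv2
from rig import *
from scipy.spatial.transform import Rotation as R
def world(cam,px,depth=None,z=None):
    p=camera_params(cam); K=np.array(p["mtx"]); k1=p["k1"]
    px=np.atleast_2d(np.float64(px))
    s=cv2.undistortPoints(px.reshape(-1,1,2),K,np.array([k1,0,0,0,0.])).reshape(-1,2)
    d=np.c_[s[:,0],-s[:,1],-np.ones(len(s))]
    if cam=="wrist":
        o=observe(); T=np.eye(4); T[:3,:3]=R.from_euler('xyz',o["orientation"]).as_matrix(); T[:3,3]=o["eef_pos"]
        C=T@np.array(p["tool_from_camera"])
    else: C=np.linalg.inv(np.array(p["extrinsics"]))
    w=d@C[:3,:3].T; c=C[:3,3]
    t=np.atleast_1d(depth) if depth is not None else (z-c[2])/w[:,2]
    return c+w*t[:,None]
E
python3 - <<'E'
from h import *
o=observe(); print({k:np.round(v,3) for k,v in o.items()})
for c in ("scene","side"):
    im,d=camera(c); cv2.imwrite(f"pics/{c}0.png",im[:,:,::-1]); np.save(f"{c}_d.npy",d)
    print(c,"campos",np.linalg.inv(camera_params(c)["extrinsics"])[:3,3].round(3))
    for l in ("lid_hinge","lid_edge","flap_hinge","flap_edge","case","cleaner","jar","tape","tin","driver"):
        r=place_of(c,l)
        for q in r[:1]:
            u,v=q["position"]; dd=d[int(np.clip(round(v),0,419)),int(np.clip(round(u),0,559))]
            print(l,round(q["score"],2),np.round([u,v]),world(c,[u,v],depth=dd).round(3)[0], "z0/80/50", [world(c,[u,v],z=z).round(3)[0][:2] for z in (0,.08,.05)])
E
```

```text
pics
{'clock': np.float64(0.0), 'joint_positions': array([ 1.551,  0.359,  0.011, -0.   , -1.224, -0.288]), 'joint_vel': array([-0.001, -0.002,  0.001,  0.001, -0.   , -0.001]), 'joint_efforts': array([-1.0000e-03, -5.8272e+01,  2.9305e+01,  6.9970e+00,  7.0000e-03,
       -0.0000e+00]), 'eef_pos': array([0.204, 0.643, 0.226]), 'orientation': array([ 3.14 , -0.   , -0.308]), 'wrist_force': array([ 0.6  , -0.149,  0.406]), 'moment': array([ 0.009, -0.023, -0.009]), 'finger_force': np.float64(0.0), 'gripper_width': np.float64(0.087)}
scene campos [1.38  0.321 0.885]
lid_hinge 0.96 [344. 231.] [0.601 0.206 0.115] z0/80/50 [array([0.485, 0.189]), array([0.566, 0.201]), array([0.535, 0.196])]
lid_edge 0.87 [366. 170.] [0.592 0.23  0.292] z0/80/50 [array([0.204, 0.185]), array([0.311, 0.197]), array([0.271, 0.192])]
flap_hinge 0.89 [276. 207.] [0.521 0.012 0.057] z0/80/50 [array([ 0.462, -0.01 ]), array([0.545, 0.02 ]), array([0.514, 0.009])]
flap_edge 0.85 [282. 166.] [ 0.284 -0.057  0.003] z0/80/50 [array([ 0.281, -0.059]), array([ 0.38 , -0.024]), array([ 0.343, -0.037])]
case 0.78 [307
[... 1335 characters left out ...]
/50 [array([0.546, 0.095]), array([0.493, 0.147]), array([0.513, 0.127])]
cleaner 0.57 [259. 186.] [0.658 0.004 0.059] z0/80/50 [array([ 0.711, -0.046]), array([0.639, 0.022]), array([ 0.666, -0.003])]
jar 0.57 [339. 209.] [0.41  0.071 0.194] z0/80/50 [array([ 0.535, -0.113]), array([ 0.484, -0.037]), array([ 0.503, -0.065])]
tape 0.85 [387. 249.] [ 0.393 -0.087  0.001] z0/80/50 [array([ 0.394, -0.088]), array([ 0.358, -0.014]), array([ 0.372, -0.042])]
tin 0.87 [142. 256.] [0.688 0.275 0.033] z0/80/50 [array([0.718, 0.261]), array([0.646, 0.295]), array([0.673, 0.282])]
driver 0.84 [174. 337.] [0.512 0.338 0.024] z0/80/50 [array([0.527, 0.331]), array([0.476, 0.356]), array([0.495, 0.347])]
```

```bash
python3 -c "
import cv2,numpy as np
a=cv2.imread('pics/scene0.png')[90:400,100:500];b=cv2.imread('pics/side0.png')[90:400,60:460]
cv2.imwrite('pics/both.png',np.hstack([a,b]))"
```

```text
(no output)
```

View pics/both.png

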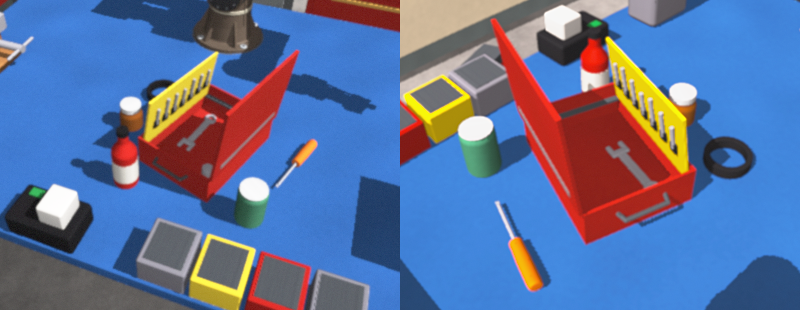

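The view shows the red box with the board upright on the robot's right (scene ≈(280,190)) and the lid standing open on the left (scene ≈(365,170)). The jar and tape lie behind the board, the cleaner is at the far end, and the tin and driver are on the hinge side. Next I triangulate the four points and fit the box frame.

```bash
cat > fit.py <<'E'
from h import *
from scipy.optimize import least_squares
def proj(c,P):
    p=camera_params(c); q=(np.array(p["extrinsics"])@np.r_[P,1])[:3]; s=np.array([q[0],-q[1]])/-q[2]
    s=s*(1+p["k1"]*(s@s)); K=np.array(p["mtx"]); return K[:2,:2]@s+K[:2,2]
def pts(x):
    cx,cy,yaw,tl,tf=x; Z=R.from_euler('z',yaw)
    w=lambda p:Z.apply(p)+[cx,cy,0]
    l=lambda p:w(np.array([0,.105,.08])+R.from_euler('x',-tl).apply(p))
    f=lambda p:w(np.array([0,-.095,.05])+R.from_euler('x',tf).apply(p))
    return dict(lid_hinge=l([0,0,0]),lid_edge=l([0,-.21,.008]),flap_hinge=f([0,0,0]),flap_edge=f([0,.15,.006]),case=w([0,0,0]))
def fit(x0=(.55,.11,-.31,1.7,1.5)):
    ob=[]
    for c in("scene","side"):
        camera(c)
        for l in pts(x0):
            for q in place_of(c,l)[:1]: ob.append((c,l,np.array(q["position"])))
    f=lambda x:np.concatenate([proj(c,pts(x)[l])-q for c,l,q in ob])
    s=least_squares(f,x0,loss='soft_l1',f_scale=2)
    return s.x,[(c,l,f(s.x)[2*i:2*i+2].round(1)) for i,(c,l,_) in enumerate(ob)]
if __name__=="__main__":
    x,r=fit(); print(x.round(4)); [print(*q) for q in r]
    for k,v in pts(x).items(): print(k,v.round(3))
    for c in("scene","side"):
        im,d=camera(c)
        for l in("lid_edge","flap_edge","case"):
            m=cut_out(c,l)[:1]
            for q in m:
                v,u=np.nonzero(cv2.erode(q["pixels"].astype(np.uint8),np.ones((3,3)))); g=d[v,u]; k=g>0
                P=world(c,np.c_[u,v][k],depth=g[k]); B=R.from_euler('z',-x[2]).apply(P-[x[0],x[1],0])
                print(c,l,round(q["score"],2),"box pct1/50/99",np.percentile(B,[1,50,99],axis=0).round(3).tolist())
E
python3 fit.py
```

```text
[ 0.543   0.0997 -0.3613  1.6633  1.3502]
scene lid_hinge [0.3 1.5]
scene lid_edge [0.8 0.6]
scene flap_hinge [-3.6 -2.2]
scene flap_edge [2.5 0. ]
scene case [-1.4  0.1]
side lid_hinge [-0.5  3. ]
side lid_edge [ 0.4 -1. ]
side flap_hinge [ 3.6 -0.6]
side flap_edge [ 0.4 -1.8]
side case [-2.9  1. ]
lid_hinge [0.58  0.198 0.08 ]
lid_edge [0.59  0.224 0.288]
flap_hinge [0.509 0.011 0.05 ]
flap_edge [0.519 0.036 0.198]
case [0.543 0.1   0.   ]
scene lid_edge 0.6 box pct1/50/99 [[-0.127, 0.115, 0.094], [0.023, 0.13, 0.206], [0.137, 0.143, 0.289]]
scene flap_edge 0.85 box pct1/50/99 [[-0.114, -0.093, 0.059], [0.025, -0.075, 0.139], [0.135, -0.063, 0.198]]
scene case 0.79 box pct1/50/99 [[-0.132, -0.101, 0.002], [0.033, 0.006, 0.077], [0.158, 0.141, 0.289]]
side lid_edge 0.81 box pct1/50/99 [[-0.143, 0.109, 0.096], [-0.047, 0.127, 0.219], [0.117, 0.141, 0.291]]
side flap_edge 0.95 box pct1/50/99 [[-0.122, -0.095, 0.063], [-0.026, -0.076, 0.144], [0.125, -0.064, 0.199]]
side case 0.78 box pct1/50/99 [[-0.153, -0.101, 0.003], [-0.023, -0.004, 0.054], [0.143, 0.138, 0.29]]
```

The depth data and the fit agree: box centre ≈(0.543, 0.100), yaw ≈-0.36, lid ≈1.66, board ≈1.35. I'll shut the fingers, go high, and turn 93° so the gripper's narrow side runs along box y.

Call:
jog_arm --deltas '[[[0.1,0.1,-0.4],0,1],[[0.64,0.76,-0.56],0,1],[[0.64,0.76,-0.56],0,1],[[0.64,0.76,-0.56],0,1],[[0.64,0.76,-0.56],0,1],[[0.64,0.76,-0.56],0,1],[[0.64,0.76,-0.56],0,1],[[0.64,0.76,-0.56],0,1]]' --squeeze 10

```text
clock: 2.77
eef_pos: [0.3014, 0.41, 0.3713]
orientation: [-3.135, -0.001, -0.31]
wrist_force: [-0.4, -0.1, 1.3]
gripper_width: 0.0396
finger_force: 0.0
```

Call:
jog_arm --deltas '[[[0.64,0.76,0],0.13,1],[[0.64,0.76,0],0.13,1],[[0.64,0.76,0],0.13,1],[[0.64,0.76,0],0.13,1],[[0.64,0.76,0],0.13,1],[[0.64,0.76,0],0.13,1],[[0.64,0.76,0],0.13,1],[[0.64,0.76,0],0.13,1]]'

```text
clock: 3.43
eef_pos: [0.3949, 0.1822, 0.367]
orientation: [-3.14, 0.0, -1.132]
wrist_force: [0.6, 0.4, -0.6]
gripper_width: 0.0006
finger_force: 0.0
```

```bash
cat > go.py <<'E'
# usage: go.py bx by z ... -> fractions (tool axes) from present pose to box-frame targets
import sys
from h import *
C=np.array([.543,.100,0]); Y=-.361
o=observe(); Rt=R.from_euler('xyz',o["orientation"]); p=np.array(o["eef_pos"])
print("t",round(float(o["clock"]),2),"box pos",R.from_euler('z',-Y).apply(p-C).round(4),"rpy",np.round(o["orientation"],3),"F",np.round(o["wrist_force"],1),"j",np.round(o["joint_positions"],2))
a=np.array(sys.argv[1:],float).reshape(-1,3)
for t in a: print(t,(Rt.inv().apply(R.from_euler('z',Y).apply(t)+C-p)/.25).round(3))
dy=(o["orientation"][2]-(Y-np.pi/2)); print("turn frac",round(dy/2/np.pi,4))
E
python3 go.py 0 -0.16 0.36  0 -.16 .175
```

```text
t 3.43 box pos [-0.1676  0.0245  0.367 ] rpy [-3.14   0.    -1.132] F [ 0.6  0.4 -0.6] j [ 0.89 -0.12 -0.23  0.   -1.46 -0.45]
[ 0.   -0.16  0.36] [0.995 0.062 0.028]
[ 0.    -0.16   0.175] [0.996 0.063 0.768]
turn frac 0.1273
```

Call:
jog_arm --deltas '[[[0.99,0.06,0],0.127,1],[[0.99,0.06,0],0.127,1],[[0.99,0.06,0],0.127,1],[[0.99,0.06,0],0.127,1],[[0.99,0.06,0],0.127,1],[[0.99,0.06,0],0.127,1],[[0.99,0.06,0],0.127,1],[[0.99,0.06,0],0.127,1]]'

```text
clock: 4.1
eef_pos: [0.4882, -0.0466, 0.3658]
orientation: [3.14, -0.001, -1.925]
wrist_force: [-0.1, 1.1, 0.0]
gripper_width: 0.0004
finger_force: 0.0
```

```bash
python3 go.py 0 -0.16 0.36  0 -.16 .175
```

```text
t 4.1 box pos [ 0.0005 -0.1565  0.3658] rpy [ 3.140e+00 -1.000e-03 -1.925e+00] F [-0.1  1.1  0. ] j [ 0.31 -0.01 -0.14 -0.   -1.45 -0.66]
[ 0.   -0.16  0.36] [0.014 0.002 0.023]
[ 0.    -0.16   0.175] [0.013 0.001 0.763]
turn frac 0.001
```

Call:
jog_arm --deltas '[[[0.014,0.002,0.2],0,1],[[0.014,0.002,0.4],0,1],[[0.014,0.002,0.6],0,1],[[0.014,0.002,0.8],0,1],[[0.014,0.002,0.8],0,1],[[0.014,0.002,0.8],0,1],[[0.014,0.002,0.8],0,1]]'

```text
clock: 4.68
eef_pos: [0.4854, -0.0475, 0.1663]
orientation: [3.139, -0.002, -1.917]
wrist_force: [1.0, 0.5, 2.0]
gripper_width: 0.0005
finger_force: 0.0
```

Call:
jog_arm --deltas '[[[-0.12,0,0],0,1],[[-0.24,0,0],0,1],[[-0.32,0,0],0,1],[[-0.37,0,0.024],0,1],[[-0.4,0,0.036],0,1],[[-0.436,0,0.048],0,1]]'

```text
clock: 5.18
eef_pos: [0.5243, 0.0546, 0.1558]
orientation: [-3.14, 0.001, -1.921]
wrist_force: [0.1, -1.7, 1.5]
gripper_width: 0.0005
finger_force: 1.0
```

```bash
python3 go.py 0 -0.036 0.144  0 -.003 .105; python3 - <<'E'
from h import *
im,d=camera("side"); cv2.imwrite("pics/s1.png",im[90:400,60:460,::-1])
E
```

```text
t 5.18 box pos [-0.0015 -0.0491  0.1558] rpy [-3.140e+00  1.000e-03 -1.921e+00] F [ 0.1 -1.7  1.5] j [ 0.48  0.17 -0.41  0.   -0.98 -0.83]
[ 0.    -0.036  0.144] [-0.052 -0.006  0.047]
[ 0.    -0.003  0.105] [-0.184 -0.008  0.203]
turn frac 0.0018
```

View pics/s1.png

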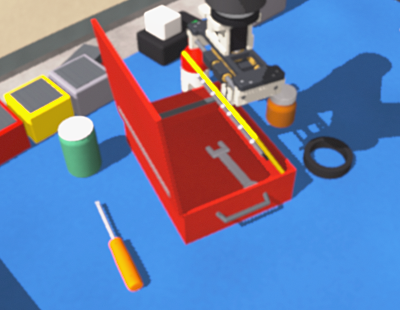

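The side view shows the fingers behind the board, which already leans inward. I'll continue the arc.

Call:
jog_arm --deltas '[[[-0.052,0,0.047],0,1],[[-0.108,0,0.095],0,1],[[-0.152,0,0.143],0,1],[[-0.184,0,0.203],0,1],[[-0.21,0,0.263],0,1],[[-0.225,0,0.32],0,1],[[-0.235,0,0.36],0,1]]'

```text
clock: 5.82
eef_pos: [0.5435, 0.1093, 0.0623]
orientation: [3.14, -0.001, -1.922]
wrist_force: [-0.3, -1.0, 1.9]
gripper_width: 0.0006
finger_force: 0.7
```

```bash
python3 go.py 0 0.015 0.06  0 .015 .054; python3 - <<'E'
from h import *
im,d=camera("side"); cv2.imwrite("pics/s2.png",im[90:400,60:460,::-1])
E
```

```text
t 5.82 box pos [-0.0028  0.0089  0.0623] rpy [ 3.140e+00 -1.000e-03 -1.922e+00] F [-0.3 -1.   1.9] j [ 0.55  0.33 -0.46 -0.   -0.79 -0.9 ]
[0.    0.015 0.06 ] [-0.024 -0.012  0.009]
[0.    0.015 0.054] [-0.024 -0.012  0.033]
turn frac 0.0015
```

View pics/s2.png

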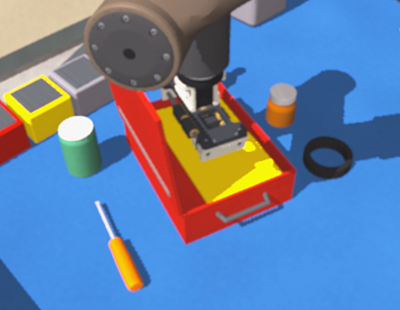

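The board is nearly flat, with light contact force. I'll press it down to the stop gently.

Call:
jog_arm --deltas '[[[-0.02,0,0.012],0,1],[[-0.02,0,0.022],0,1],[[-0.02,0,0.03],0,1],[[-0.02,0,0.036],0,1],[[-0.02,0,0.036],0,1]]'

```text
clock: 6.28
eef_pos: [0.5459, 0.1137, 0.0563]
orientation: [-3.141, 0.001, -1.922]
wrist_force: [0.1, 0.5, 0.2]
gripper_width: 0.0006
finger_force: 0.5
```

Call:
jog_arm --deltas '[[[0,0,0.012],0,1],[[0,0,0.02],0,1],[[0,0,0.02],0,1],[[0,0,0.02],0,1]]'

```text
clock: 6.62
eef_pos: [0.5461, 0.1137, 0.0557]
orientation: [-3.139, 0.002, -1.921]
wrist_force: [-17.5, 0.9, 44.8]
gripper_width: 0.0007
finger_force: 22.6
```

It stopped firmly at 56 mm, so the board is fully down. I'll lift straight up and check.

Call:
jog_arm --deltas '[[[0,0,-0.1],0,1],[[0,0,-0.3],0,1],[[0,0,-0.5],0,1],[[0,0,-0.7],0,1],[[0,0,-0.99],0,1],[[0,0,-0.99],0,1],[[0,0,-0.99],0,1],[[0,0,-0.99],0,1]]'

```text
clock: 7.28
eef_pos: [0.5473, 0.1138, 0.304]
orientation: [-3.135, 0.007, -1.923]
wrist_force: [0.8, 0.2, -0.5]
gripper_width: 0.0003
finger_force: 0.0
```

Call:
jog_arm --deltas '[[[0,0,-0.3],0,1],[[0,0,-0.3],0,1],[[0,0,-0.3],0,1]]'

```text
clock: 7.53
eef_pos: [0.5475, 0.1132, 0.3804]
orientation: [-3.133, 0.006, -1.923]
wrist_force: [0.3, 0.9, 1.6]
gripper_width: 0.0002
finger_force: 0.0
```

```bash
python3 - <<'E'
from fit import *
x=[.543,.1,-.361]
for c in("scene","side"):
    im,d=camera(c); cv2.imwrite(f"pics/{c}3.png",im[90:400,60:460,::-1])
    for l in("lid_edge","flap_edge"):
        for q in cut_out(c,l)[:1]:
            v,u=np.nonzero(cv2.erode(q["pixels"].astype(np.uint8),np.ones((3,3)))); g=d[v,u]; k=g>0
            P=world(c,np.c_[u,v][k],depth=g[k]); B=R.from_euler('z',-x[2]).apply(P-[x[0],x[1],0])
            print(c,l,round(q["score"],2),np.percentile(B,[2,50,98],axis=0).round(3).tolist(),"fit z=ay+b",np.polyfit(B[:,1],B[:,2],1).round(3))
E
python3 go.py 0 0.21 .36  0 .21 .25
```

```text
scene lid_edge 0.97 [[-0.126, 0.116, 0.096], [0.023, 0.13, 0.206], [0.137, 0.142, 0.289]] fit z=ay+b [ 7.438 -0.762]
scene flap_edge 0.58 [[-0.109, -0.084, 0.052], [0.028, -0.025, 0.056], [0.113, 0.053, 0.059]] fit z=ay+b [0.    0.056]
side lid_edge 0.64 [[-0.142, 0.111, 0.102], [-0.046, 0.127, 0.22], [0.116, 0.14, 0.29]] fit z=ay+b [ 6.601 -0.623]
side flap_edge 0.67 [[-0.106, -0.086, 0.054], [-0.008, -0.015, 0.056], [0.123, 0.051, 0.059]] fit z=ay+b [0.    0.056]
t 7.83 box pos [-0.0029  0.0131  0.3718] rpy [ 3.140e+00 -1.000e-03 -1.923e+00] F [-0.  -0.7 -1. ] j [ 0.56  0.1   0.   -0.   -1.47 -0.91]
[0.   0.21 0.36] [-0.788 -0.019  0.046]
[0.   0.21 0.25] [-0.788 -0.019  0.486]
turn frac 0.0014
```

The board reads flat at 56 mm in both cameras and the lid hasn't moved. Now over the lid to its outer side, then down.

Call:
jog_arm --deltas '[[[-0.79,0,0],0,1],[[-0.79,0,0],0,1],[[-0.79,0,0],0,1],[[-0.79,0,0],0,1],[[-0.79,0,0],0,1],[[-0.79,0,0],0,1],[[-0.79,0,0],0,1],[[-0.79,0,0],0,1]]'

```text
clock: 8.5
eef_pos: [0.6133, 0.2988, 0.3717]
orientation: [3.141, -0.002, -1.922]
wrist_force: [-0.8, -0.7, 0.6]
gripper_width: 0.0007
finger_force: 0.0
```

Call:
jog_arm --deltas '[[[0,0,0.15],0,1],[[0,0,0.3],0,1],[[0,0,0.46],0,1],[[0,0,0.48],0,1],[[0,0,0.48],0,1],[[0,0,0.48],0,1]]'

```text
clock: 9.0
eef_pos: [0.6145, 0.2984, 0.2557]
orientation: [-3.139, 0.001, -1.923]
wrist_force: [0.1, -0.0, 1.4]
gripper_width: 0.0004
finger_force: 0.0
```

```bash
python3 go.py 0 0.109 .25  0 .014 .218; python3 - <<'E'
from h import *
im,d=camera("side"); cv2.imwrite("pics/s4.png",im[40:400,60:460,::-1])
E
```

```text
t 9.0 box pos [-0.0032  0.2109  0.2557] rpy [-3.139e+00  1.000e-03 -1.923e+00] F [ 0.1 -0.   1.4] j [ 0.74  0.36  0.07  0.   -1.29 -1.09]
[0.    0.109 0.25 ] [ 0.408 -0.009  0.022]
[0.    0.014 0.218] [ 0.788 -0.005  0.15 ]
turn frac 0.0014
```

View pics/s4.png

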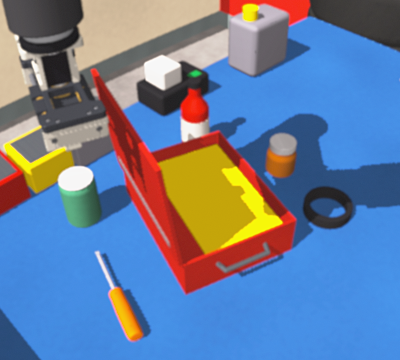

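The side view shows the board flat, the gripper standing behind the lid (≈(70,110)), and nothing disturbed. Pushing the lid over.

Call:
jog_arm --deltas '[[[0.144,0,0],0,1],[[0.224,0,0],0,1],[[0.284,0,0],0,1],[[0.344,0,0],0,1],[[0.408,0,0.01],0,1],[[0.476,0,0.02],0,1],[[0.544,0,0.03],0,1],[[0.608,0,0.05],0,1]]'

```text
clock: 9.72
eef_pos: [0.5626, 0.1563, 0.243]
orientation: [-3.138, 0.004, -1.922]
wrist_force: [2.5, 2.1, 1.3]
gripper_width: 0.0006
finger_force: 1.5
```

```bash
python3 go.py 0 0.043 .235  0 .028 .227  0 0.014 .218  0 0 .208  0 -.012 .196  0 -.023 .183  0 -.032 .168  0 -.04 .154
```

```text
t 9.72 box pos [-0.0016  0.0596  0.243 ] rpy [-3.138  0.004 -1.922] F [2.5 2.1 1.3] j [ 0.61  0.2  -0.17  0.   -1.19 -0.96]
[0.    0.043 0.235] [ 0.067 -0.006  0.032]
[0.    0.028 0.227] [ 0.127 -0.005  0.064]
[0.    0.014 0.218] [ 0.183 -0.004  0.099]
[0.    0.    0.208] [ 0.239 -0.003  0.139]
[ 0.    -0.012  0.196] [ 0.287 -0.003  0.187]
[ 0.    -0.023  0.183] [ 0.331 -0.002  0.239]
[ 0.    -0.032  0.168] [ 0.368 -0.002  0.299]
[ 0.    -0.04   0.154] [ 0.4   -0.001  0.354]
turn frac 0.0016
```

Call:
jog_arm --deltas '[[[0.067,0,0.032],0,1],[[0.127,0,0.064],0,1],[[0.183,0,0.1],0,1],[[0.239,0,0.14],0,1],[[0.287,0,0.187],0,1],[[0.331,0,0.24],0,1],[[0.368,0,0.3],0,1],[[0.4,0,0.354],0,1]]'

```text
clock: 10.38
eef_pos: [0.5276, 0.062, 0.1531]
orientation: [-3.139, 0.002, -1.923]
wrist_force: [0.6, 1.3, 0.5]
gripper_width: 0.0006
finger_force: 0.6
```

```bash
python3 go.py 0 -0.046 .14  0 -.05 .126  0 -.054 .113  0 -.057 .103 0 -.06 .096; python3 - <<'E'
from h import *
im,d=camera("side"); cv2.imwrite("pics/s5.png",im[40:400,60:460,::-1])
E
```

```text
t 10.38 box pos [-0.001  -0.041   0.1531] rpy [-3.139e+00  2.000e-03 -1.923e+00] F [0.6 1.3 0.5] j [ 0.49  0.18 -0.41  0.   -0.97 -0.84]
[ 0.    -0.046  0.14 ] [ 0.02  -0.004  0.052]
[ 0.    -0.05   0.126] [ 0.036 -0.003  0.108]
[ 0.    -0.054  0.113] [ 0.052 -0.003  0.16 ]
[ 0.    -0.057  0.103] [ 0.064 -0.003  0.2  ]
[ 0.    -0.06   0.096] [ 0.076 -0.003  0.228]
turn frac 0.0015
```

View pics/s5.png

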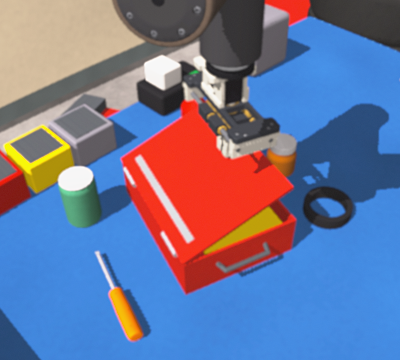

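The lid is about three-quarters down with the fingers on its outer face, and the board stays flat underneath. Continuing to shut.

Call:
jog_arm --deltas '[[[0.02,0,0.052],0,1],[[0.036,0,0.108],0,1],[[0.052,0,0.16],0,1],[[0.064,0,0.2],0,1],[[0.076,0,0.228],0,1],[[0.08,0,0.245],0,1],[[0.08,0,0.255],0,1],[[0.08,0,0.26],0,1]]'

```text
clock: 11.1
eef_pos: [0.5199, 0.0433, 0.0886]
orientation: [-3.141, -0.001, -1.922]
wrist_force: [-11.1, -0.1, 27.2]
gripper_width: 0.0005
finger_force: 13.4
```

Call:
jog_arm --deltas '[[[0,0,0.006],0,1],[[0,0,0.012],0,1],[[0,0,0.012],0,1],[[0,0,0.012],0,1]]'

```text
clock: 11.43
eef_pos: [0.5199, 0.0433, 0.0884]
orientation: [-3.14, -0.0, -1.921]
wrist_force: [-16.3, -0.1, 41.7]
gripper_width: 0.0007
finger_force: 20.7
```

It came to a firm stop at 88 mm, so the lid is shut. Retreating upward and verifying.

Call:
jog_arm --deltas '[[[0,0,-0.1],0,1],[[0,0,-0.3],0,1],[[0,0,-0.5],0,1],[[0,0,-0.7],0,1],[[0,0,-0.9],0,1],[[0,0,-0.99],0,1],[[0,0,-0.99],0,1],[[0,0,-0.99],0,1]]'

```text
clock: 12.1
eef_pos: [0.5217, 0.0439, 0.3375]
orientation: [-3.134, 0.005, -1.922]
wrist_force: [0.1, -0.6, 0.6]
gripper_width: 0.0006
finger_force: 0.0
```

```bash
python3 - <<'E'
from fit import *
x=[.543,.1,-.361]
for c in("scene","side"):
    im,d=camera(c); cv2.imwrite(f"pics/{c}6.png",im[40:400,60:460,::-1])
    for q in cut_out(c,"lid_edge")[:1]:
            v,u=np.nonzero(cv2.erode(q["pixels"].astype(np.uint8),np.ones((5,5)))); g=d[v,u]; k=g>0
            P=world(c,np.c_[u,v][k],depth=g[k]); B=R.from_euler('z',-x[2]).apply(P-[x[0],x[1],0]); B=B[B[:,2]>.07]
            print(c,round(q["score"],2),np.percentile(B,[2,50,98],axis=0).round(3).tolist(),"slope",np.polyfit(B[:,1],B[:,2],1).round(4))
a=[cv2.imread(f"pics/{c}6.png") for c in("scene","side")]; cv2.imwrite("pics/end.png",np.hstack(a))
E
python3 go.py
```

```text
scene 0.62 [[-0.119, -0.088, 0.085], [0.02, 0.013, 0.088], [0.134, 0.103, 0.091]] slope [0.0022 0.088 ]
side 0.76 [[-0.132, -0.093, 0.087], [-0.021, 0.01, 0.089], [0.128, 0.102, 0.091]] slope [0.0004 0.089 ]
t 12.3 box pos [-0.0023 -0.0613  0.3307] rpy [ 3.140e+00 -1.000e-03 -1.923e+00] F [ 0.4  0.2 -0.7] j [ 0.46  0.05 -0.15 -0.   -1.38 -0.81]
turn frac 0.0015
```

View pics/end.png

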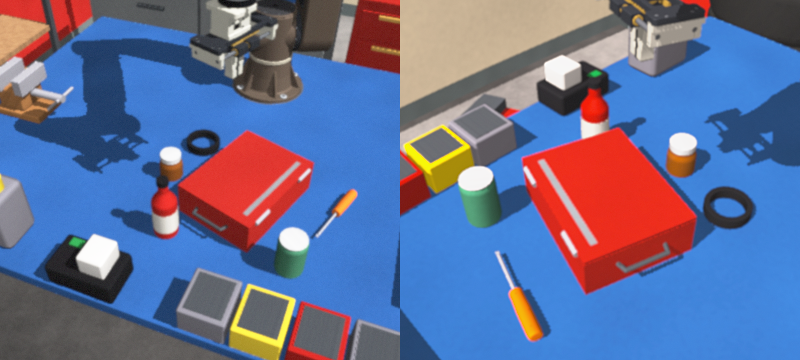

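The lid is flat at 88 mm in both views, every object is where it was, and the gripper is clear at z ≈0.33. Handing in.

```bash
python3 -c "from rig import finish_job; print(finish_job())"
```

```text
the job is handed in; nothing more can be done
None
```

The board lies fully down (top at 56 mm) and the lid is shut flat on top of it (88 mm); nothing on the bench appears moved, the arm is clear, and the job was handed in at about 12 s.

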